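# Open the reference-sample chest by its pop-out T-handle

### The arm

A 6-joint arm with a two-finger parallel gripper is mounted at the origin on a cart in front of the work surface, level with it; the furniture and walls round the work are solid. World frame = base frame: x ahead of the robot, y to its left, z up, the work surface at z = 0. Lengths are in m, angles in rad, forces in N, time in s.
With the tool pointing down it reaches from about 0.3 to 0.775 m from the base axis. Payload 14.6 kg.
Tool frame: the origin (TCP) lies at the very end of the fingers, on their centre line; the grasp point (between the pads) lies 19 mm behind it; z points along the fingers, y is the line along which they close (so a half turn about z gives the same grasp; the last joint's range is limited). The gripper opens to 94 mm and grips with 3 to 60 N. Pads are 16 mm wide; open, the fingers measure 119 mm over their backs; the gripper's body (75 mm by 177 mm) begins 78 mm behind the grasp point.
Start: joints at [-1.371, 0.3, 1.521, -0, 1.321, -0.067], TCP at [0.145, -0.531, 0.185] pointing down, gripper open.
Joint ranges: [-3.03, 3.03], [-0.79, 2.21], [0.23, 2.52], [-1.04, 4.18], [0, 3.07], [-2.55, 2.55]. Speed limits (rad/s): [2.22, 2.22, 2.57, 3.14, 3.14, 3.14].

### API

Orientations are given as [roll, pitch, yaw] about the fixed x, y, z axes, in that order (R = Rz(yaw) Ry(pitch) Rx(roll)).
In Python, from station import ctrl, cams gives the robot as it stands. The module is installed in compiled form; this text tells all that it offers.
- The arm moves only by the tool arm_command, never from a script. Its argument "plan" is a list that holds one entry, the list of rows, each a list of 7 numbers: the shift along the tool's x, y, z in mm, then the turn, a rotation vector about the tool's x, y, z in rad, then the closure, from -1 (fully open) to 1 (shut). A call has 1 to 12 rows; each row is the pose to reach, as a shift and turn from the pose commanded when the call began, along the tool's axes at that moment; what a row does not reach only later rows make up. A row lasts 1/10 s, in which the tool goes at most 50 mm and 8.59 degrees, less where a joint would pass 70% of its speed; a pose out of reach is approached as far as the arm can. A call with a gripper value outside its range is refused whole. The fingers move at their own pace and stop on an object; "squeeze" is the grip in N (left out, the last holds). Time passes only in rows, so rows that repeat a pose let the fingers close. It gives the time, the measured TCP pose, the force, the opening and the grip force at its end, in the units of the state.
- ctrl.get_obs(): the state, without advancing time (a new reading comes with each control period).
- cams.camera(name): name is "side" or "top"; returns (picture, depth): 480x640x3 uint8, blue, green, red; 480x640 float32, m along the optical axis (not along the pixel's ray), 0 where there is no reading.
- cams.camera_info(name): a dict with "fx", "fy", "cx", "cy" (pixels), "world_to_cam" (4x4, takes a point from world to camera coordinates). Camera axes: x right, y down, z forward; pixel columns grow to the right and rows downward; lengths in m; the calibration is good to about 2 mm. A picture is of the moment at which its call begins. camera_info takes no time and is no camera call.
- ctrl.hand_in(): hands the job in; it is judged then, once.
The state is a dict: "time_s": time; "qpos": joint angles; "joint_vel": joint speeds; "tau": joint torques, N m; "ee_pos": TCP position; "eef_rot": TCP orientation; "force": force on the tool from outside, world axes, zero at the start; "moment": the same for the moment, N m; "grip_width": finger opening in m; "grip_force": force on a finger pad.
Only numpy, scipy, OpenCV 4.12 (cv2) and the standard library are available. Lean on these libraries where they do the work, as an engineer would, in place of code of your own. Each camera call takes 0.05 s, during which the arm holds its last target. There are 200 camera calls.

### The job

Open the blue-lidded chest of reference samples. Press its red release button, no harder than the latch needs, until the sunk T-handle springs out; turn the handle clockwise (seen from above the lid) just until the latch lets go and the lid springs off its seal, without forcing it against its stop or pulling at a lid that is still latched; then raise the lid by the handle to forty degrees or more, where its stiff hinges hold it, and let go. Leave the other things on the bench alone.

Things in the scene. Friction and masses are not known exactly. Their poses are not given: they have to be found in the camera images.
- chest: Heavy grey sheet-metal chest, fixed to the bench, 210 mm deep, 280 mm wide, 90 mm high in front and 175 mm at the back; origin at the centre of its underside, x toward its back, y to its left, z up. The blue lid slopes up from front to back at 22 degrees, is hinged along its back edge and opens upward at the front.
- lock_plate: Silver latch housing on the lid. Origin on the T-handle's axis at the lid's top face; x up the slope, away from the chest's front, y to the chest's left, z square out of the lid (tilts with the lid). Walls 14 mm high, 42 mm wide over all, from x -48 to +48 mm, stand round the sunk handle; from there to x +91 mm it is 5 mm high and carries the button. Not to be pressed with over 22 N.
- button_mouth (a point): Foot of the red button: x +68 mm, z +5 mm in lock_plate's frame, same axes. Button 19 mm across, stands 14.5 mm out of here, is pressed along -z. Unreported free play, different on each chest: 0 to 7.5 mm at 2.5 to 4 N, then some 4 mm of firm stroke (4 to 9 N) until the handle springs out, then 1 to 2 mm to a solid bottom. Over 22 N on it is too much.
- handle_bar (a point): Centre of the T-handle's dark steel bar, 76 mm long, 16 mm wide, 11.5 mm high; x along the bar, z out of the lid; moves with the handle. Latched, the bar lies along lock_plate's x, sunk with its top level with the walls (centre 9 mm above lock_plate's origin); sprung out, its centre is 31 mm above it, its underside 11 mm clear of the walls.
- handle_pop (a joint): How far the T-handle stands out, m: 0 (up to 0.001) sunk and caught, 0.022 sprung right out, held there by a 4 N spring.
- handle_turn (a joint): Angle of the handle, rad: 0 latched, growing clockwise seen from above (about lock_plate's -z), against about 0.2 N m; stays where left. The latch lets go between 0.5 and 1.4, unreported, different on each chest: the lid rises by 0.01 rad or more even while held. It is clear 0.07 rad farther on; 0.15 rad farther the cam meets a hard rubber stop: torque climbs steeply, 0.9 N m is too much.
- lid (a joint): Opening of the lid, rad: 0 to 0.01 latched, 0.02 to 0.03 when the latch has let go, 1.25 fully open. Stiff hinges hold it at any angle; raising it by the handle takes about 12 N.
- lid_hinge (a point): Middle of the lid's hinge line at the chest's back; the line runs along the y axis of this frame (chest's y). The handle's axis is 163 mm from it down the slope, the lid's top face 5 mm above it.
- cam_arm: Latch cam under the lid, turning with the handle: a 35 mm arm with a roller that points to the chest's front at 0. Origin on the handle's axis at the lid's underside.
- keeper: Steel bracket inside the chest's front wall with the strike that the cam's roller sits under, and the cam's stop. Origin on the handle's axis, at the closed lid's underside. Turning against the stop or lifting the latched lid loads it; over 30 N between cam and keeper is too much.
- loupe: Black stand loupe standing loose, 36 mm across, 34 mm high; origin under its centre.
- sample: Ground grey metal disc lying loose at the right, 38 mm across, 18 mm high; origin under its centre.

How it is judged:
By the outcome, as a careful person would: the job done as asked, in the order asked, and still so for the second after the job is handed in, with the robot touching nothing.
It also fails if it takes over 64 s, if anything falls off the work surface, if the arm or the gripper's body presses on something with over 40 N, if the wrist force passes 120 N, or if a joint passes its speed limit or range.

## Working session

There is one attempt and no reset: what is moved stays moved. The work goes in short steps, Python scripts to look and compute and a tool call to move; the robot and the scene stay as the last step left them, time stands still between calls to the robot, and variables do not carry over. Pictures are saved under pics/ and viewed, at most 10 in all, crops included, and the job is handed in when it is done.

Besides the shell and the picture viewer there is one more tool, called after ">>>" as name([rows], argument=value, ...), one row to a line, values as JSON. arm_command: Moves the arm, as the interface text tells. Its arguments: {"type":"object","properties":{"plan":{"type":"array"},"squeeze":{"type":"number"}},"required":["plan"]}

```bash
mkdir -p pics; python3 - <<'E'
from station import ctrl,cams
import cv2,numpy as np
o=ctrl.get_obs();print({k:np.round(v,3) for k,v in o.items()})
for n in("top","side"):
    p,d=cams.camera(n);cv2.imwrite(f"pics/{n}0.png",p);np.savez(f"{n}0.npz",p=p,d=d)
    i=cams.camera_info(n);print(n,i["fx"],i["cx"],i["cy"],np.round(i["world_to_cam"],3).tolist())
E
```

```text
{'time_s': np.float64(0.0), 'qpos': array([-1.371,  0.301,  1.522, -0.   ,  1.321, -0.067]), 'joint_vel': array([-0.   , -0.001,  0.001, -0.001, -0.001, -0.001]), 'tau': array([-2.0000e-03, -5.3181e+01, -3.5273e+01,  7.1000e-02,  2.4000e-02,
       -0.0000e+00]), 'ee_pos': array([ 0.145, -0.53 ,  0.184]), 'eef_rot': array([-3.14 , -0.   ,  0.267]), 'force': array([-0.03 ,  0.714, -0.262]), 'moment': array([0.033, 0.005, 0.03 ]), 'grip_force': np.float64(0.0), 'grip_width': np.float64(0.094)}
top 465.61592098766545 319.5001150746919 237.93463160022878 [[-0.017, -1.0, -0.007, 0.22], [-0.996, 0.018, -0.09, 0.531], [0.09, 0.005, -0.996, 1.024], [0.0, 0.0, 0.0, 1.0]]
side 483.66873249281895 315.55142047526465 244.32790540297648 [[-0.897, -0.443, -0.007, 0.577], [-0.174, 0.367, -0.914, 0.113], [0.407, -0.818, -0.406, 1.12], [0.0, 0.0, 0.0, 1.0]]
```

View pics/top0.png

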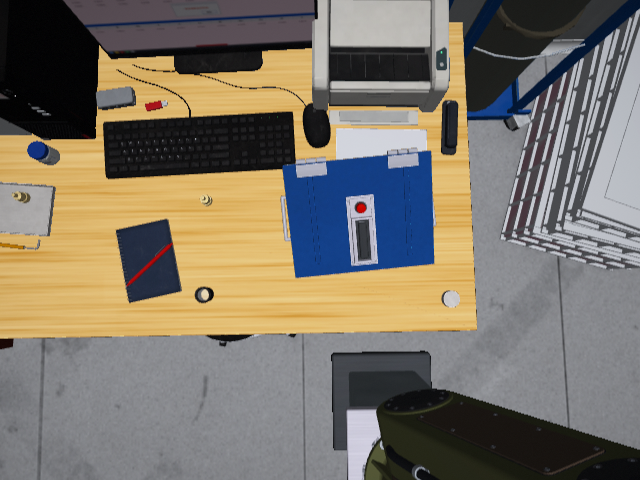

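View pics/side0.png

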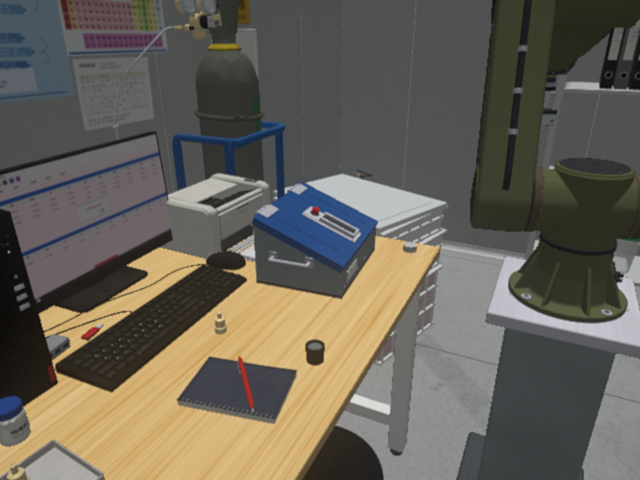

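The top view shows the chest with its front facing the robot: lid corners at about (284,165), (432,152), (434,264) and (296,277), the red button at (361,208) and the dark bar at (363,240). The sample is at (451,298) and the loupe at (204,294). Next I'll measure the lid plane and the chest's yaw.

```bash
cat > h.py <<'E'
import numpy as np,cv2
from station import ctrl,cams
from scipy.spatial.transform import Rotation as R
def cloud(n,d):
    i=cams.camera_info(n);v,u=np.mgrid[:480,:640]
    c=np.stack([(u-i["cx"])/i["fx"]*d,(v-i["cy"])/i["fy"]*d,d],-1)
    T=np.linalg.inv(i["world_to_cam"]);return c@T[:3,:3].T+T[:3,3]
def proj(n,P):
    i=cams.camera_info(n);T=np.array(i["world_to_cam"]);c=np.atleast_2d(P)@T[:3,:3].T+T[:3,3]
    return np.c_[c[:,0]/c[:,2]*i["fx"]+i["cx"],c[:,1]/c[:,2]*i["fy"]+i["cy"]]
E
cat > m.py <<'E'
from h import *
for n,box in(("top",(280,145,440,282)),("side",(250,180,380,260))):
    z=np.load(f"{n}0.npz");p,d=z["p"].astype(int),z["d"];X=cloud(n,d)
    b,g,r=p[...,0],p[...,1],p[...,2]
    m=np.zeros((480,640),bool);m[box[1]:box[3],box[0]:box[2]]=1
    blue=m&(b>100)&(r<60)&(d>0)
    B=X[blue]
    for _ in range(4):
        c=B.mean(0);nv=np.linalg.svd(B-c,full_matrices=False)[2][2];nv*=np.sign(nv[2]);B=B[abs((B-c)@nv)<.003]
    print(n,len(B),"normal",nv.round(4),"slope",np.degrees(np.arccos(nv[2])),"yaw",np.degrees(np.arctan2(-nv[1],-nv[0])),"c",c.round(4))
    # intersect rays with lid plane raised h
    i=cams.camera_info(n);T=np.linalg.inv(i["world_to_cam"])
    def hit(uv,h):
        ray=T[:3,:3]@np.array([(uv[0]-i["cx"])/i["fx"],(uv[1]-i["cy"])/i["fy"],1]);o=T[:3,3]
        return o+ray*(((c+nv*h-o)@nv)/(ray@nv))
    red=m&(r>150)&(g<80)&(b<80);v,u=np.nonzero(red);uv=(u.mean(),v.mean());print("red",uv,len(u),"depth med",np.median(X[red],0).round(4),"hit",hit(uv,.0195).round(4), "h",((np.median(X[red],0)-c)@nv).round(4))
    dark=m&(p.max(2)<75)&(abs((X-c)@nv-.0148)<.006)
    k,l,s,ce=cv2.connectedComponentsWithStats(dark.astype(np.uint8));j=1+s[1:,4].argmax()
    v,u=np.nonzero(l==j);print("bar",ce[j],s[j],"hit",hit(ce[j],.01475).round(4),"med",X[l==j].mean(0).round(4))
    rect=cv2.minAreaRect(np.c_[u,v].astype(np.float32));bp=np.array([hit(q,.01475) for q in cv2.boxPoints(rect)]);print(bp.round(4).tolist())
    if n=="top":
        q=np.array([hit(q,0) for q in [(284,165),(432,152),(434,264),(296,277)]]);print("corners",q.round(4).tolist())
        for a,e in((3,2),(0,1)): w=q[e]-q[a];print("edge yaw",np.degrees(np.arctan2(w[1],w[0]))+90,np.linalg.norm(w))
    cv2.imwrite(f"pics/{n}1.png",cv2.resize(p[box[1]:box[3],box[0]:box[2]].astype(np.uint8),None,fx=4.5,fy=4,interpolation=cv2.INTER_CUBIC)[:600,:800])
E
python3 m.py
```

```text
top 12338 normal [-0.3697 -0.0314  0.9286] slope 21.779820360298753 yaw 4.8472750792994725 c [0.5705 0.1275 0.1382]
red (np.float64(361.0), np.float64(208.15873015873015)) 63 depth med [0.5798 0.1278 0.1629] hit [0.5797 0.1278 0.1628] h 0.0195
bar [362.82206406 239.6227758 ] [358 222  10  36 281] hit [0.5201 0.1232 0.1339] med [0.5199 0.1232 0.1341]
[[0.5534, 0.1341, 0.1475], [0.5543, 0.118, 0.1473], [0.4857, 0.1122, 0.1198], [0.4848, 0.1286, 0.12]]
corners [[0.6644, 0.2767, 0.1806], [0.6851, -0.0118, 0.1791], [0.4698, -0.0278, 0.0928], [0.4477, 0.2611, 0.0938]]
edge yaw 4.370431862616201 0.28967937094163027
edge yaw 4.102579918046814 0.28924477757181594
side 3875 normal [-0.3697 -0.0311  0.9286] slope 21.777366482134674 yaw 4.811011389356134 c [0.562  0.1512 0.1354]
red (np.float64(315.6666666666667), np.float64(208.4)) 15 depth med [0.5779 0.1303 0.1617] hit [0.5775 0.1304 0.1619] h 0.0192
bar [340.18333333 224.03333333] [325 216  29  16  60] hit [0.5127 0.128  0.1309] med [0.513  0.1275 0.1307]
[[0.55, 0.1385, 0.1461], [0.5523, 0.1291, 0.1467], [0.481, 0.119, 0.118], [0.4793, 0.1283, 0.1176]]
```

View pics/top1.png

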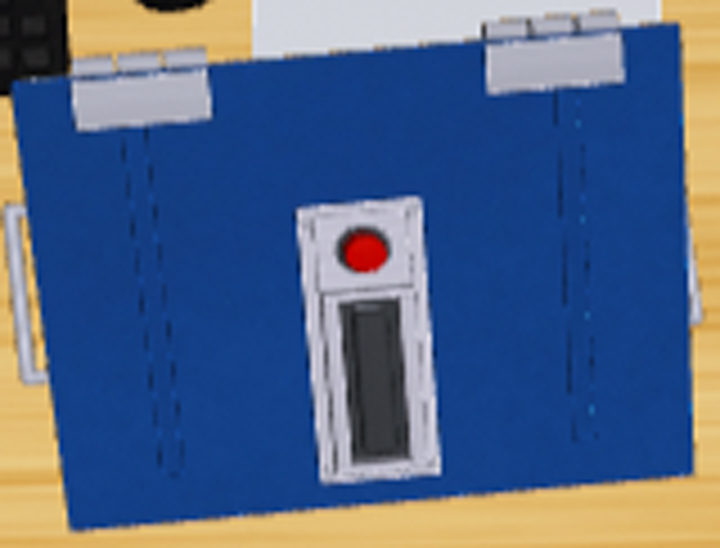

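```bash
cat >> h.py <<'E'
s,y=np.radians(22),np.radians(4.6)
xl=np.array([np.cos(s)*np.cos(y),np.cos(s)*np.sin(y),np.sin(s)]);yl=np.array([-np.sin(y),np.cos(y),0]);n=np.cross(xl,yl)
L=np.c_[xl,yl,n]
O=.5*(np.array([.5797,.1278,.1628])-.068*xl-.0195*n)+.5*(np.array([.5201,.1232,.1339])-.01475*n)
Rt=np.c_[-xl,yl,-n]   # tool over the lid, tool x down the slope
def at(x,y,z):return O+L@np.array([x,y,z])/1000
def rel(P,Rg):
    o=ctrl.get_obs();R0=R.from_euler("xyz",o["eef_rot"])
    return np.r_[R0.inv().apply(P-o["ee_pos"])*1000,(R0.inv()*R.from_matrix(Rg)).as_rotvec()].round(3).tolist()
def lidpos(o=None):
    o=o or ctrl.get_obs();Rm=R.from_euler("xyz",o["eef_rot"]).as_matrix()
    return ((np.array(o["ee_pos"])-O)@L*1000).round(2),R.from_matrix(Rt.T@Rm).as_rotvec().round(3),(o["force"]@L).round(2),(o["moment"]@L).round(3)
E
python3 - <<'E'
from h import *
print(O, (np.array([.5797,.1278,.1628])-O)@L,(np.array([.5201,.1232,.1339])-O)@L)
print(rel(np.array([.42,-.2,.33]),(R.from_euler("xyz",[np.pi,0,.267+1.4])).as_matrix()))
print(rel(at(68,0,80),Rt))
E
```

```text
[0.52487177 0.12348628 0.11973535] [ 6.71251703e-02 -9.73365246e-05  1.93263895e-02] [8.74829661e-04 9.73365246e-05 1.49236105e-02]
[352.403, -246.236, -145.39, -0.001, -0.001, -1.4]
[571.353, -524.378, -34.475, -0.565, -0.054, -2.904]
```

>>> arm_command([
  [[50, -30, -100, 0, 0, -0.14, 1], [90, -60, -145, 0, 0, -0.28, 1], [130, -90, -145, 0, 0, -0.42, 1], [170, -118, -145, 0, 0, -0.56, 1], [210, -146, -145, 0, 0, -0.7, 1], [250, -174, -145, 0, 0, -0.84, 1], [290, -202, -145, 0, 0, -0.98, 1], [330, -230, -145, 0, 0, -1.12, 1], [352, -246, -145, 0, 0, -1.26, 1], [352, -246, -145, 0, 0, -1.4, 1], [352, -246, -145, 0, 0, -1.4, 1], [352, -246, -145, 0, 0, -1.4, 1]],
], squeeze=20)

```text
time_s: 1.3
ee_pos: [0.4197, -0.2002, 0.3295]
eef_rot: [-3.141, -0.0, 1.667]
force: [-0.1, -0.3, -0.1]
grip_width: 0.0017
grip_force: 0.0
```

```bash
python3 - <<'E'
from h import *
print(ctrl.get_obs()["qpos"].round(2),rel(at(68,0,80),Rt))
E
```

```text
[-0.52  0.04  1.5  -0.    1.61 -0.62] [311.549, 168.82, 110.116, -0.299, -0.304, -1.534]
```

>>> arm_command([
  [[31, 17, 5, -0.03, -0.03, -0.14, 1], [62, 34, 10, -0.06, -0.06, -0.28, 1], [94, 51, 15, -0.08, -0.08, -0.42, 1], [125, 68, 20, -0.11, -0.11, -0.56, 1], [156, 85, 25, -0.14, -0.14, -0.7, 1], [187, 102, 30, -0.17, -0.17, -0.84, 1], [218, 119, 35, -0.19, -0.19, -0.98, 1], [250, 136, 40, -0.22, -0.22, -1.12, 1], [281, 152, 50, -0.25, -0.25, -1.26, 1], [300, 162, 60, -0.28, -0.28, -1.4, 1], [311.5, 168.8, 85, -0.299, -0.304, -1.534, 1], [311.5, 168.8, 110, -0.299, -0.304, -1.534, 1]],
])

```text
time_s: 2.5
ee_pos: [0.5581, 0.1252, 0.2189]
eef_rot: [-3.141, 0.386, -3.059]
force: [0.2, 0.1, -0.3]
grip_width: 0.0005
grip_force: 0.0
```

```bash
python3 - <<'E'
from h import *
print(ctrl.get_obs()["qpos"].round(2),lidpos(),rel(at(68,0,24),Rt))
E
```

```text
[ 0.17  0.1   1.74 -0.04  0.93 -1.46] (array([67.99, -0.93, 79.54]), array([ 0.   , -0.002, -0.002]), array([ 0.05,  0.12, -0.32]), array([ 0.013,  0.042, -0.032])) [0.099, 0.939, 55.535, -0.0, 0.002, 0.002]
```

>>> arm_command([
  [[0, 0.9, 20, 0, 0.002, 0.002, 1], [0, 0.9, 40, 0, 0.002, 0.002, 1], [0, 0.9, 50, 0, 0.002, 0.002, 1], [0, 0.9, 55.5, 0, 0.002, 0.002, 1], [0, 0.9, 55.5, 0, 0.002, 0.002, 1]],
])

```text
time_s: 3.0
ee_pos: [0.5786, 0.1277, 0.1682]
eef_rot: [3.141, 0.383, -3.065]
force: [-0.4, 0.4, 0.1]
grip_width: 0.0004
grip_force: 0.0
```

```bash
cat > look.py <<'E'
from h import *
import sys
nm,cam,x,yy,w,hh=sys.argv[1],sys.argv[2],*map(int,sys.argv[3:7])
p,d=cams.camera(cam);f=min(800/w,600/hh)
cv2.imwrite(f"pics/{nm}.png",cv2.resize(p[yy:yy+hh,x:x+w],None,fx=f,fy=f,interpolation=cv2.INTER_CUBIC));np.savez(f"{nm}.npz",p=p,d=d)
print(*lidpos())
E
python3 look.py a side 250 160 150 110; python3 -c "
from h import *
print(proj('side',[at(0,0,14.75),at(0,0,37),at(68,0,19.5),at(-38,8,14.75),at(-38,8,36.75)]))"
```

```text
[68.49  0.11 25.32] [0.    0.    0.003] [ 0.64 -0.02  1.18] [ 0.069  0.017 -0.004]
[[338.50014908 221.95794328]
 [341.87527288 214.42065272]
 [315.02614731 207.38164965]
 [351.17143926 230.48644058]
 [354.66772923 223.03268476]]
```

View pics/a.png

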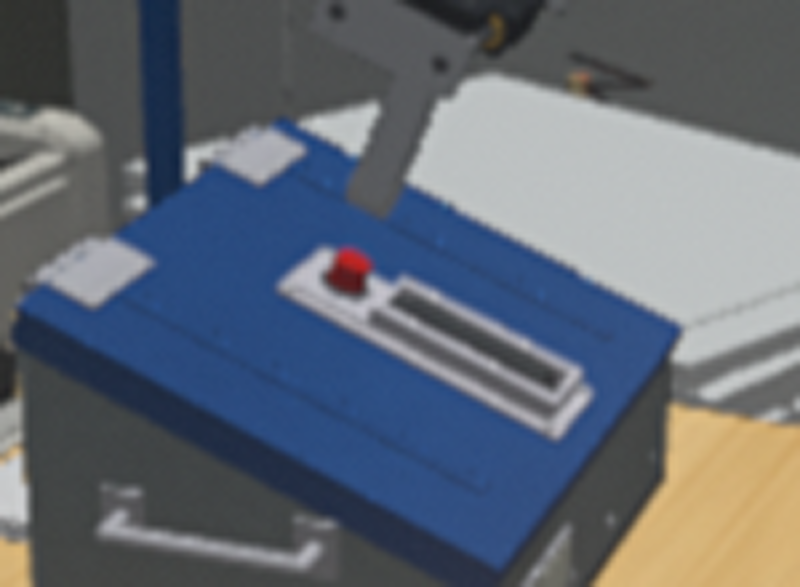

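```bash
python3 - <<'E'
from h import *
z=np.load("a.npz");X=cloud("side",z["d"])
for v in (188,192,195,197,199,200):
  for u in (318,321,324): print(v,u,z["p"][v,u],((X[v,u]-O)@L*1000).round(1))
print(proj("side",[at(68,0,25.3),at(68,12.5,25.3),at(68,-12,25.3),at(60,12.5,25.3),at(76,12.5,25.3)]).round(1))
E
```

```text
188 318 [114 112 109] [76.9 10.2 73.8]
188 321 [92 89 87] [70.5  8.6 76.8]
188 324 [93 90 87] [62.9 12.1 82. ]
192 318 [93 91 89] [72.3 13.9 66.4]
192 321 [94 91 88] [65.8 12.8 69.5]
192 324 [88 85 84] [59.5 11.1 72.4]
195 318 [93 90 88] [69.9 12.7 58.8]
195 321 [94 91 89] [63.2 12.3 62.3]
195 324 [88 84 80] [59.5 -1.8 59.5]
197 318 [90 89 87] [67.8 13.8 54.7]
197 321 [92 90 88] [61.3 12.2 57.6]
197 324 [108  81  68] [59.  -8.1 51.8]
199 318 [107  80  67] [67.9  5.1 45.8]
199 321 [85 84 83] [59.4 12.4 53.1]
199 324 [127  78  47] [  79.5 -111.7   -2.3]
200 318 [125  77  48] [ 87.5 -84.8  -0.2]
200 321 [95 81 75] [59.9  5.9 47.6]
200 324 [131  77  44] [  76.4 -102.1   -0.3]
[[315.8 205.4]
 [313.9 207. ]
 [317.6 203.9]
 [316.8 208.5]
 [311.1 205.5]]
```

```bash
python3 look.py b side 250 160 150 110; python3 - <<'E'
from h import *
z=np.load("b.npz");X=cloud("side",z["d"])
for v in (192,196,199,202,204,206):
  for u in (314,316,319): print(v,u,z["p"][v,u],((X[v,u]-O)@L*1000).round(1))
print(ctrl.get_obs()["time_s"])
E
```

```text
[68.68  0.27 25.63] [ 0.    -0.     0.003] [ 0.42 -0.64  0.08] [ 0.062 -0.005  0.002]
192 314 [129  75  41] [ 112.9 -114.4    0.9]
192 316 [98 84 77] [77.5 11.6 62.8]
192 319 [93 90 88] [69.8 15.2 68.2]
196 314 [112  77  56] [103.4 -92.4   1. ]
196 316 [87 86 86] [73.5 12.7 54. ]
196 319 [93 90 88] [66.3 14.4 58.5]
199 314 [129  75  40] [ 96.6 -76.5   1. ]
199 316 [126  76  45] [ 94.1 -87.1  -1.5]
199 319 [94 81 74] [65.5  5.5 47.3]
202 314 [128  75  43] [ 91.1 -65.9  -1.5]
202 316 [128  76  41] [ 87.2 -70.8  -1.2]
202 319 [131  77  43] [ 81.5 -78.   -0.6]
204 314 [129  76  41] [ 85.2 -49.4   1.7]
204 316 [129  75  39] [ 81.8 -55.9   1.1]
204 319 [129  76  43] [ 76.4 -64.4   1. ]
206 314 [114  68 109] [ 81.3 -41.1   0.8]
206 316 [117  70  95] [ 78. -48.   0.]
206 319 [129  77  40] [ 72.5 -56.2  -0. ]
3.1
```

>>> arm_command([
  [[0, 0, 1.5, 0, 0, 0, 1], [0, 0, 3, 0, 0, 0, 1], [0, 0, 3, 0, 0, 0, 1]],
])

```text
time_s: 3.4
ee_pos: [0.5797, 0.1285, 0.1657]
eef_rot: [3.141, 0.383, -3.064]
force: [0.4, -0.9, 0.5]
grip_width: 0.0005
grip_force: 0.0
```

```bash
python3 look.py c side 280 170 80 60
```

```text
[68.22  0.62 22.02] [0.    0.001 0.002] [ 0.66  0.1  -0.22] [ 0.026 -0.003  0.038]
```

View pics/c.png

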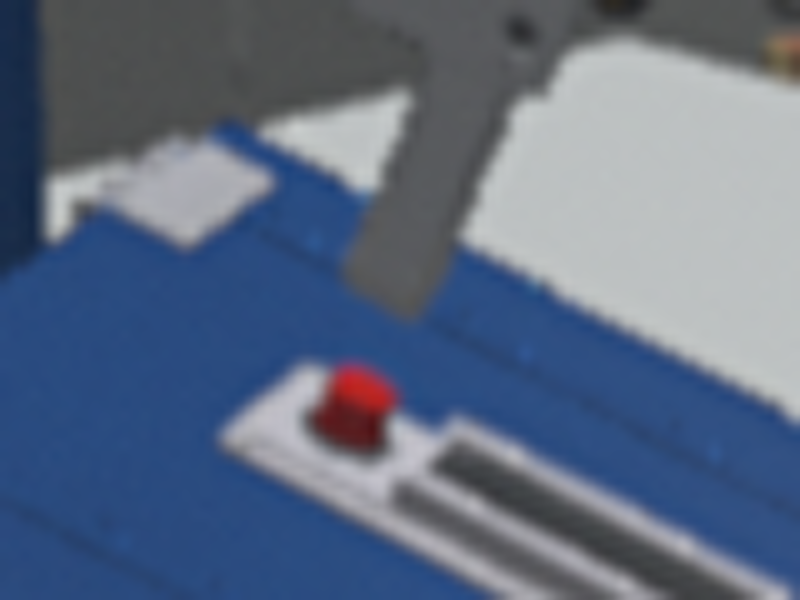

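The fingertip (crop 400,310) is visibly still well above the button (crop 360,385), although the readout says 2.5 mm. I'll keep going down by feel, in small steps.

>>> arm_command([
  [[0, 0, 1, 0, 0, 0, 1], [0, 0, 2, 0, 0, 0, 1], [0, 0, 2, 0, 0, 0, 1]],
])

```text
time_s: 3.75
ee_pos: [0.5804, 0.1285, 0.1636]
eef_rot: [3.141, 0.383, -3.064]
force: [0.3, 0.5, -1.5]
grip_width: 0.0
grip_force: 0.0
```

>>> arm_command([
  [[0, 0, 1, 0, 0, 0, 1], [0, 0, 2, 0, 0, 0, 1], [0, 0, 2, 0, 0, 0, 1]],
])

```text
time_s: 4.05
ee_pos: [0.5812, 0.1286, 0.1618]
eef_rot: [3.141, 0.383, -3.064]
force: [0.6, -0.3, -0.6]
grip_width: 0.0008
grip_force: 0.0
```

>>> arm_command([
  [[0, 0, 1, 0, 0, 0, 1], [0, 0, 2, 0, 0, 0, 1], [0, 0, 2, 0, 0, 0, 1]],
])

```text
time_s: 4.35
ee_pos: [0.5819, 0.1286, 0.1599]
eef_rot: [3.141, 0.383, -3.064]
force: [-0.3, -0.4, -0.6]
grip_width: 0.0001
grip_force: 0.0
```

```bash
python3 look.py d side 280 170 80 60;python3 - <<'E'
from h import *
for f in "acd":
  z=np.load(f+".npz");X=(cloud("side",z["d"])-O)@L*1000
  m=(abs(X[...,0]-68)<14)&(abs(X[...,1]-12)<4)&(X[...,2]>22);m[:,:290]=0;m[:,350:]=0
  print(f,m.sum(),np.sort(X[m][:,2])[:6].round(1))
E
```

```text
[68.17  0.56 15.86] [0.    0.001 0.002] [-0.46 -0.71  0.15] [0.041 0.005 0.012]
a 371 [50.  50.  51.  51.7 52.9 53.1]
c 376 [45.8 46.2 48.4 49.3 49.9 50.1]
d 360 [39.2 40.  42.  42.4 42.7 43.8]
```

>>> arm_command([
  [[0, -0.5, 2, 0, 0, 0, 1], [0, -0.5, 4, 0, 0, 0, 1], [0, -0.5, 6, 0, 0, 0, 1], [0, -0.5, 8, 0, 0, 0, 1], [0, -0.5, 10, 0, 0, 0, 1], [0, -0.5, 12, 0, 0, 0, 1], [0, -0.5, 12, 0, 0, 0, 1]],
])

```text
time_s: 5.1
ee_pos: [0.5864, 0.1285, 0.1486]
eef_rot: [3.141, 0.383, -3.064]
force: [0.3, -0.1, -0.8]
grip_width: 0.0005
grip_force: 0.0
```

```bash
python3 look.py e side 280 170 80 60
```

```text
[6.812e+01 5.000e-02 3.790e+00] [0.    0.001 0.002] [-0.06  0.89  0.18] [ 0.05   0.058 -0.046]
```

View pics/e.png

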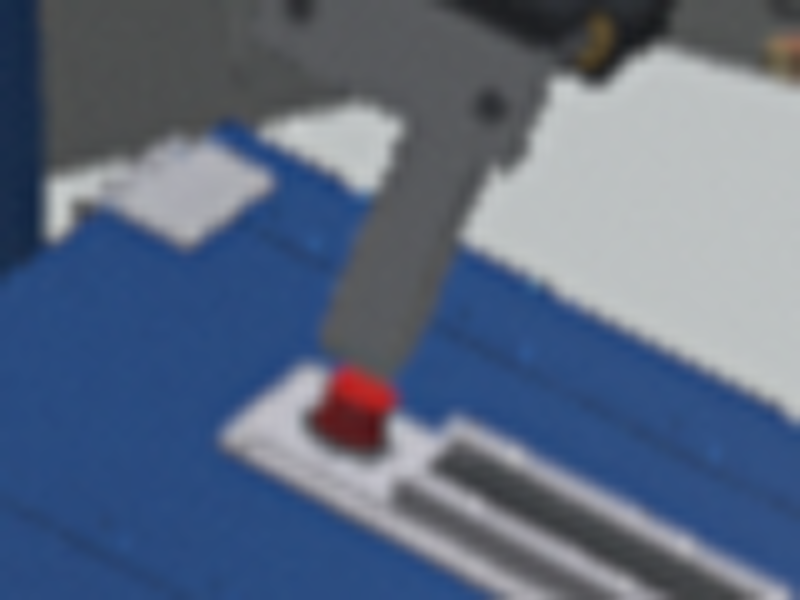

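The tip (crop 365,370) is now directly over the button (360,385), with roughly 7 mm of gap. The real fingertip sits about 24 mm short of the reported TCP. I'll step down on force feedback.

>>> arm_command([
  [[0, 0, 1.5, 0, 0, 0, 1], [0, 0, 3, 0, 0, 0, 1], [0, 0, 4.5, 0, 0, 0, 1], [0, 0, 4.5, 0, 0, 0, 1]],
])

```text
time_s: 5.55
ee_pos: [0.5882, 0.1287, 0.1447]
eef_rot: [3.141, 0.383, -3.064]
force: [-2.7, -0.3, 2.2]
grip_width: 0.0
grip_force: 1.1
```

>>> arm_command([
  [[0, 0, 1, 0, 0, 0, 1], [0, 0, 2, 0, 0, 0, 1], [0, 0, 2, 0, 0, 0, 1]],
])

```text
time_s: 5.85
ee_pos: [0.5889, 0.1287, 0.1429]
eef_rot: [3.141, 0.383, -3.064]
force: [-0.5, 0.4, 2.1]
grip_width: 0.0007
grip_force: 1.2
```

>>> arm_command([
  [[0, 0, 1, 0, 0, 0, 1], [0, 0, 1, 0, 0, 0, 1]],
])

```text
time_s: 6.05
ee_pos: [0.5892, 0.1287, 0.1421]
eef_rot: [3.141, 0.383, -3.064]
force: [-3.4, 0.1, 4.7]
grip_width: 0.0005
grip_force: 2.4
```

>>> arm_command([
  [[0, 0, 1, 0, 0, 0, 1], [0, 0, 1, 0, 0, 0, 1]],
])

```text
time_s: 6.25
ee_pos: [0.5897, 0.1288, 0.1411]
eef_rot: [3.141, 0.383, -3.064]
force: [-2.9, -0.8, 4.9]
grip_width: 0.0006
grip_force: 2.5
```

>>> arm_command([
  [[0, 0, 1, 0, 0, 0, 1], [0, 0, 1, 0, 0, 0, 1]],
])

```text
time_s: 6.45
ee_pos: [0.59, 0.1288, 0.1401]
eef_rot: [3.141, 0.383, -3.064]
force: [-2.0, 0.8, 3.4]
grip_width: 0.0005
grip_force: 1.9
```

```bash
python3 - <<'E'
from h import *
print(*lidpos())
E
```

```text
[68.25  0.07 -5.62] [0.    0.001 0.002] [-0.57  0.99  3.84] [ 0.083  0.105 -0.089]
```

```bash
cat > pop.py <<'E'
from h import *
p,d=cams.camera("side");X=(cloud("side",d)-O)@L*1000
m=(abs(X[...,0]+5)<30)&(abs(X[...,1])<10)&(X[...,2]>5)&(X[...,2]<45)&(d>0)
print("bar z med",np.median(X[m][:,2]).round(1),np.percentile(X[m][:,2],90).round(1),m.sum())
for _ in range(1):print(*lidpos())
E
python3 pop.py
```

```text
bar z med 32.6 37.6 173
[68.26  0.08 -5.63] [0.    0.001 0.002] [-0.89  0.39  3.33] [ 0.039  0.154 -0.031]
```

>>> arm_command([
  [[0, 0, 0.7, 0, 0, 0, 1], [0, 0, 0.7, 0, 0, 0, 1]],
])

```text
time_s: 6.7
ee_pos: [0.5903, 0.1288, 0.1394]
eef_rot: [3.141, 0.383, -3.064]
force: [-2.3, 0.1, 3.5]
grip_width: 0.0005
grip_force: 2.0
```

```bash
python3 pop.py
```

```text
bar z med 32.8 37.5 173
[68.24  0.08 -6.31] [0.    0.001 0.002] [-0.54  0.78  4.15] [ 0.128  0.142 -0.007]
```

>>> arm_command([
  [[0, 0, -10, 0, 0, 0, 1], [0, 0, -30, 0, 0, 0, 1], [0, 0, -46, 0, 0, 0, 1], [25, 0, -46, 0, 0, 0, -1], [50, 0, -46, 0, 0, 0, -1], [67.8, 0, -46, 0, 0, 0, -1], [67.8, 0, -46, 0, 0, 0, -1], [67.8, 0, -46, 0, 0, 0, -1], [67.8, 0, -46, 0, 0, 0, -1]],
])

```text
time_s: 7.65
ee_pos: [0.5112, 0.1226, 0.1575]
eef_rot: [3.141, 0.384, -3.064]
force: [0.1, 0.9, -0.2]
grip_width: 0.0449
grip_force: 0.0
```

```bash
python3 look.py f side 270 150 120 90; python3 - <<'E'
from h import *
z=np.load("f.npz");X=(cloud("side",z["d"])-O)@L*1000
m=(abs(X[...,0])<14)&(abs(X[...,1]-58)<8)&(X[...,2]>22)
print(m.sum(),np.sort(X[m][:,2])[:8].round(1),np.median(X[m],0))
m=(abs(X[...,0])<45)&(abs(X[...,1])<14)&(X[...,2]>33)&(X[...,2]<42)
print("bar top",m.sum(),X[m].mean(0),X[m].min(0),X[m].max(0))
E
```

```text
[ 1.31  0.18 39.93] [0.    0.    0.002] [-0.78 -0.26  0.08] [0.018 0.056 0.023]
635 [198.3 199.  199.1 199.2 199.3 199.3 199.4 199.5] [ -1.45218541  59.75198192 337.56822428]
bar top 114 [-3.45152452  4.50533027 36.07803969] [-41.09544963  -6.53126323  33.03516639] [34.18967773 13.09233037 39.26941211]
```

View pics/f.png

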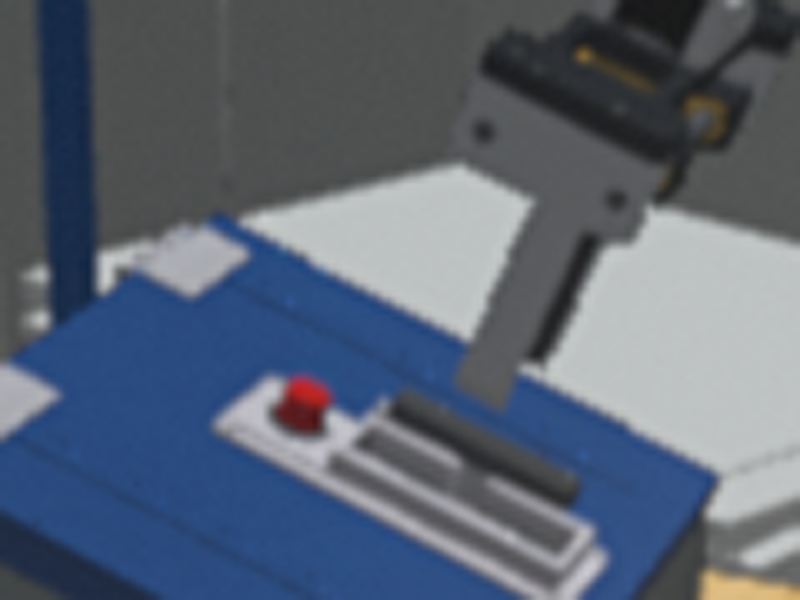

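The handle is out: the bar runs from (395,405) to (575,490) in the crop, and the gripper is above it, opening. I'll measure the tip height before descending.

```bash
python3 - <<'E'
from h import *
p,d=cams.camera("side");X=(cloud("side",d)-O)@L*1000;o=ctrl.get_obs();print(o["grip_width"],o["time_s"],*lidpos(o))
w=o["grip_width"]*500+12.5
m=(abs(X[...,0])<14)&(abs(X[...,1]-w)<6)&(X[...,2]>22)&(X[...,2]<140)
Y=X[m];print(m.sum(),w,np.sort(Y[:,2])[:10].round(1),np.median(Y,0).round(1))
for lo in range(40,110,10):
  q=Y[(Y[:,2]>lo)&(Y[:,2]<lo+10)];print(lo,len(q),q[:,:2].min(0).round(1) if len(q) else'',q[:,:2].max(0).round(1) if len(q) else'')
print(proj("side",[at(0,w,z) for z in(40,50,60,70)]).round(1))
v,u=np.nonzero(m);print(v.max(),u[v==v.max()])
E
```

```text
0.052940955778779886 7.75 [ 1.11  0.18 39.84] [0.    0.    0.002] [-0.08 -0.13 -0.03] [ 0.024 -0.022 -0.033]
248 38.97047788938994 [63.3 65.7 65.8 67.  67.  67.9 68.  68.5 68.9 69. ] [  1.4  37.4 104. ]
40 0  
50 0  
60 13 [-8.2 33.5] [ 9.9 37.4]
70 31 [-7.6 35.1] [11.3 41.8]
80 33 [-8.1 33.9] [10.7 39.5]
90 34 [-8.2 34. ] [11.3 43. ]
100 33 [-7.5 33.9] [10.5 41.4]
[[337.  218.8]
 [338.5 215.3]
 [340.1 211.7]
 [341.7 208.2]]
210 [344 345]
```

>>> arm_command([
  [[1.5, 0, 8, 0, 0, 0, -0.1], [1.5, 0, 16, 0, 0, 0, -0.1], [1.5, 0, 24, 0, 0, 0, -0.1], [1.5, 0, 32, 0, 0, 0, -0.1], [1.5, 0, 38, 0, 0, 0, -0.1], [1.5, 0, 42, 0, 0, 0, -0.1], [1.5, 0, 42, 0, 0, 0, -0.1]],
])

```text
time_s: 8.45
ee_pos: [0.5246, 0.1236, 0.1167]
eef_rot: [3.141, 0.382, -3.064]
force: [0.6, 0.1, 0.2]
grip_width: 0.0516
grip_force: 0.0
```

```bash
python3 look.py g side 290 170 100 75
```

```text
[-1.17  0.21 -2.37] [0.    0.001 0.002] [-0.34 -0.81 -0.2 ] [ 0.046  0.003 -0.059]
```

View pics/g.png

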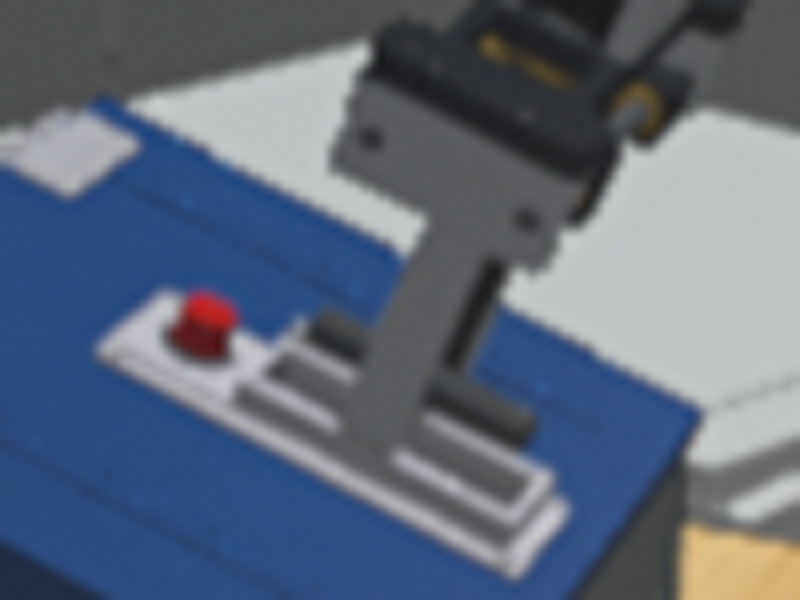

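The fingers straddle the bar (crop 310,325 to 535,420), with the tips above the walls. Now closing gently.

>>> arm_command([
  [[0, 0, 0, 0, 0, 0, 1], [0, 0, 0, 0, 0, 0, 1], [0, 0, 0, 0, 0, 0, 1], [0, 0, 0, 0, 0, 0, 1], [0, 0, 0, 0, 0, 0, 1], [0, 0, 0, 0, 0, 0, 1], [0, 0, 0, 0, 0, 0, 1], [0, 0, 0, 0, 0, 0, 1]],
], squeeze=6)

```text
time_s: 9.3
ee_pos: [0.5247, 0.1238, 0.1174]
eef_rot: [3.141, 0.383, -3.064]
force: [-0.2, 2.6, 1.1]
grip_width: 0.0162
grip_force: 6.0
```

```bash
python3 - <<'E'
from h import *
print(*lidpos())
E
```

```text
[-1.    0.34 -2.11] [-0.     0.001  0.002] [0.37 2.57 1.03] [0.54  0.048 0.042]
```

>>> arm_command([
  [[0, 1, 0, 0, 0, 0, 1], [0, 1, 0, 0, 0, 0, 1]],
])

```text
time_s: 9.5
ee_pos: [0.5247, 0.1241, 0.1173]
eef_rot: [-3.141, 0.383, -3.063]
force: [-0.8, -4.0, 2.0]
grip_width: 0.0163
grip_force: 6.0
```

```bash
python3 - <<'E'
from h import *
print(*lidpos())
E
```

```text
[-1.03  0.64 -2.18] [0.001 0.001 0.002] [-0.29 -3.88  2.28] [-0.903  0.085 -0.004]
```

>>> arm_command([
  [[0, -0.6, 0, 0, 0, 0, 1], [0, -0.6, 0, 0, 0, 0.0, 1], [0, -0.6, 0, 0, 0, 0, 1], [0, -0.6, 0, 0, 0, 0, 1]],
], squeeze=35)

```text
time_s: 9.9
ee_pos: [0.5247, 0.124, 0.1173]
eef_rot: [3.141, 0.383, -3.064]
force: [-1.3, -2.4, 2.2]
grip_width: 0.0152
grip_force: 35.0
```

```bash
cat > lid.py <<'E'
from h import *
p,d=cams.camera("side");X=cloud("side",d);p=p.astype(int)
m=np.zeros((480,640),bool);m[170:300,240:400]=1
B=X[m&(p[...,0]>100)&(p[...,2]<60)&(d>0)]
q=(B-O)@L
B=B[(abs(q[:,2])<.2)&(q[:,0]<.17)]
for t in(.02,.006,.003,.002,.002,.002):
    c=np.median(B,0) if t==.02 else B.mean(0)
    nv=np.linalg.svd(B-B.mean(0),full_matrices=False)[2][2];nv*=np.sign(nv[2]);B=B[abs((B-B.mean(0))@nv)<t]
a=np.arctan2(nv@xl,nv@n)
print("lid angle",a.round(4),len(B)," near axis h mm",(((B.mean(0)-O)@nv)/(n@nv)*1000).round(2));print(*lidpos(),"grip",ctrl.get_obs()["grip_width"].round(4))
E
python3 lid.py
```

```text
lid angle 0.006 3463  near axis h mm 0.28Traceback (most recent call last):
  File "lid.py", line 11, in <module>
    print("lid angle",a.round(4),len(B)," near axis h mm",(((B.mean(0)-O)@nv)/(n@nv)*1000).round(2));print(*lidpos(),"grip",ctrl.get_obs()["grip_width"].round(4))
                                                                                                                            ^^^^^^^^^^^^^^^^^^^^^^^^^^^^^^^^^^
AttributeError: 'float' object has no attribute 'round'
```

>>> arm_command([
  [[0, -0.3, 0, 0, 0, 0.06, 1], [0, -0.3, 0, 0, 0, 0.12, 1], [0, -0.3, 0, 0, 0, 0.18, 1], [0, -0.3, 0, 0, 0, 0.18, 1]],
])

```text
time_s: 10.35
ee_pos: [0.5247, 0.1236, 0.1173]
eef_rot: [3.069, 0.377, 3.025]
force: [-1.0, -3.1, 3.4]
grip_width: 0.0156
grip_force: 35.0
```

```bash
sed -i 's/,"grip".*/)/' lid.py; python3 lid.py
```

```text
lid angle 0.006 3462  near axis h mm 0.29
[-1.07  0.17 -2.2 ] [0.    0.001 0.181] [ 0.95 -3.67  2.55] [-0.636  0.006  0.124]
```

>>> arm_command([
  [[0, -0.3, 0, 0, 0, 0.06, 1], [0, -0.3, 0, 0, 0, 0.12, 1], [0, -0.3, 0, 0, 0, 0.18, 1], [0, -0.3, 0, 0, 0, 0.25, 1], [0, -0.3, 0, 0, 0, 0.25, 1]],
])

```text
time_s: 10.9
ee_pos: [0.5246, 0.1231, 0.1172]
eef_rot: [2.975, 0.346, 2.76]
force: [-0.5, -6.4, 2.4]
grip_width: 0.0155
grip_force: 35.0
```

```bash
python3 lid.py
```

```text
lid angle 0.0054 3427  near axis h mm 0.25
[-1.24 -0.38 -2.26] [0.001 0.001 0.431] [-0.1  -6.06  2.95] [-1.141  0.1    0.067]
```

>>> arm_command([
  [[0, 0, 0, 0, 0, 0.06, 1], [0, 0, 0, 0, 0, 0.06, 1]],
])

```text
time_s: 11.15
ee_pos: [0.5245, 0.123, 0.1171]
eef_rot: [2.955, 0.336, 2.698]
force: [-0.7, -6.4, 2.8]
grip_width: 0.0154
grip_force: 35.0
```

```bash
python3 lid.py
```

```text
lid angle 0.0056 3399  near axis h mm 0.25
[-1.31 -0.48 -2.29] [0.001 0.001 0.491] [ 0.42 -8.11  2.54] [-1.286  0.094  0.06 ]
```

>>> arm_command([
  [[-0.5, -1.2, 0, 0, 0, 0.06, 1], [-0.5, -1.2, 0, 0, 0, 0.06, 1]],
])

```text
time_s: 11.4
ee_pos: [0.5245, 0.1225, 0.1171]
eef_rot: [2.933, 0.324, 2.636]
force: [-2.1, 1.6, 3.3]
grip_width: 0.0159
grip_force: 35.0
```

```bash
python3 lid.py
```

```text
lid angle 0.006 3400  near axis h mm 0.29
[-1.36 -0.97 -2.2 ] [-0.     0.001  0.55 ] [-0.82  2.38  2.06] [0.437 0.138 0.117]
```

>>> arm_command([
  [[0, -0.2, 0, 0, 0, 0.06, 1], [0, -0.2, 0, 0, 0, 0.06, 1]],
])

```text
time_s: 11.65
ee_pos: [0.5244, 0.1223, 0.1172]
eef_rot: [2.914, 0.311, 2.575]
force: [-1.2, 3.3, 1.8]
grip_width: 0.0155
grip_force: 35.0
```

```bash
python3 lid.py
```

```text
lid angle 0.0059 3419  near axis h mm 0.27
[-1.47 -1.15 -2.21] [0.    0.001 0.609] [-1.02  3.84  2.78] [0.744 0.109 0.1  ]
```

>>> arm_command([
  [[0, 0.2, 0, 0, 0, 0.06, 1], [0, 0.2, 0, 0, 0, 0.06, 1]],
])

```text
time_s: 11.9
ee_pos: [0.5244, 0.1222, 0.117]
eef_rot: [2.897, 0.297, 2.514]
force: [-2.3, 2.1, 1.8]
grip_width: 0.0159
grip_force: 35.0
```

```bash
python3 lid.py
```

```text
lid angle 0.0056 3403  near axis h mm 0.28
[-1.5  -1.24 -2.29] [0.001 0.001 0.669] [-1.64  1.75  3.09] [0.388 0.408 0.096]
```

>>> arm_command([
  [[0, 0, 0, 0, 0, 0.06, 1], [0, 0, 0, 0, 0, 0.06, 1]],
])

```text
time_s: 12.15
ee_pos: [0.5244, 0.1221, 0.117]
eef_rot: [2.88, 0.282, 2.454]
force: [-3.0, 0.8, 2.2]
grip_width: 0.0155
grip_force: 35.0
```

```bash
python3 lid.py
```

```text
lid angle 0.0053 3446  near axis h mm 0.19
[-1.58 -1.33 -2.31] [0.001 0.001 0.729] [-2.33  0.72  2.48] [0.176 0.612 0.121]
```

>>> arm_command([
  [[0, -0.15, 0, 0, 0, 0.06, 1], [0, -0.15, 0, 0, 0, 0.06, 1]],
])

```text
time_s: 12.4
ee_pos: [0.5243, 0.122, 0.117]
eef_rot: [2.863, 0.266, 2.394]
force: [-4.3, 1.0, 1.6]
grip_width: 0.0157
grip_force: 35.0
```

```bash
python3 lid.py
```

```text
lid angle 0.0054 3440  near axis h mm 0.2
[-1.65 -1.44 -2.29] [0.001 0.001 0.789] [-3.78  1.91  2.87] [0.166 0.685 0.038]
```

>>> arm_command([
  [[0, -0.15, 0, 0, 0, 0.06, 1], [0, -0.15, 0, 0, 0, 0.06, 1]],
])

```text
time_s: 12.65
ee_pos: [0.5242, 0.1219, 0.1169]
eef_rot: [2.848, 0.249, 2.334]
force: [-4.6, -0.8, 1.0]
grip_width: 0.0155
grip_force: 35.0
```

```bash
python3 lid.py
```

```text
lid angle 0.0056 3483  near axis h mm 0.26
[-1.77 -1.55 -2.3 ] [0.001 0.001 0.849] [-3.68  0.6   3.02] [0.131 0.805 0.134]
```

>>> arm_command([
  [[0.3, -0.5, 0, 0, 0, 0.06, 1], [0.3, -0.5, 0, 0, 0, 0.06, 1]],
])

```text
time_s: 12.9
ee_pos: [0.524, 0.1218, 0.117]
eef_rot: [2.833, 0.232, 2.275]
force: [-2.0, 0.1, 2.4]
grip_width: 0.0156
grip_force: 35.0
```

```bash
python3 lid.py
```

```text
lid angle 0.0056 3433  near axis h mm 0.23
[-1.93 -1.64 -2.16] [0.    0.    0.909] [-2.06 -0.59  2.97] [0.09  0.449 0.038]
```

>>> arm_command([
  [[0, -0.2, 0, 0, 0, 0.06, 1], [0, -0.2, 0, 0, 0, 0.06, 1]],
])

```text
time_s: 13.15
ee_pos: [0.5239, 0.1216, 0.1169]
eef_rot: [2.82, 0.213, 2.217]
force: [-3.1, 0.5, 1.6]
grip_width: 0.0156
grip_force: 35.0
```

```bash
python3 lid.py
```

```text
lid angle 0.0057 3465  near axis h mm 0.27
[-2.06 -1.76 -2.15] [0.    0.    0.969] [-2.27  1.03  2.75] [0.014 0.421 0.124]
```

>>> arm_command([
  [[0, -0.2, 0, 0, 0, 0.06, 1], [0, -0.2, 0, 0, 0, 0.06, 1]],
])

```text
time_s: 13.4
ee_pos: [0.5238, 0.1215, 0.1169]
eef_rot: [2.809, 0.194, 2.159]
force: [-2.1, 0.3, 1.8]
grip_width: 0.0155
grip_force: 35.0
```

```bash
python3 lid.py
```

```text
lid angle 0.0055 3420  near axis h mm 0.2
[-2.21 -1.85 -2.13] [0.    0.    1.029] [-1.97  0.58  1.94] [0.044 0.343 0.075]
```

>>> arm_command([
  [[0, -0.2, 0, 0, 0, 0.06, 1], [0, -0.2, 0, 0, 0, 0.06, 1]],
])

```text
time_s: 13.65
ee_pos: [0.5236, 0.1215, 0.1169]
eef_rot: [2.798, 0.174, 2.101]
force: [-1.9, -0.4, 2.4]
grip_width: 0.0157
grip_force: 35.0
```

```bash
python3 lid.py
```

```text
lid angle 0.0059 3485  near axis h mm 0.29
[-2.36 -1.93 -2.15] [0.    0.    1.089] [0.18 1.1  2.3 ] [0.117 0.255 0.039]
```

>>> arm_command([
  [[0, -0.2, 0, 0, 0, 0.06, 1], [0, -0.2, 0, 0, 0, 0.06, 1]],
])

```text
time_s: 13.9
ee_pos: [0.5235, 0.1214, 0.1168]
eef_rot: [2.789, 0.153, 2.044]
force: [-1.6, 0.1, 2.0]
grip_width: 0.0158
grip_force: 35.0
```

```bash
python3 lid.py
```

```text
lid angle 0.0058 3463  near axis h mm 0.25
[-2.51 -1.99 -2.12] [0.    0.    1.149] [-0.09  0.52  2.44] [0.118 0.163 0.021]
```

>>> arm_command([
  [[0, -0.2, 0, 0, 0, 0.06, 1], [0, -0.2, 0, 0, 0, 0.06, 1]],
])

```text
time_s: 14.15
ee_pos: [0.5234, 0.1213, 0.1168]
eef_rot: [2.78, 0.132, 1.987]
force: [0.1, 1.8, 2.8]
grip_width: 0.0159
grip_force: 35.0
```

```bash
python3 lid.py
```

```text
lid angle 0.0112 3450  near axis h mm 1.16
[-2.59 -2.   -2.06] [-0.     0.     1.209] [1.56 2.04 3.16] [ 0.209 -0.004 -0.091]
```

>>> arm_command([
  [[0, 0, 0, 0, 0, 0.04, 1], [0, 0, 0, 0, 0, 0.04, 1]],
])

```text
time_s: 14.4
ee_pos: [0.5234, 0.1212, 0.1168]
eef_rot: [2.776, 0.118, 1.95]
force: [0.1, -0.3, 3.4]
grip_width: 0.0155
grip_force: 35.0
```

```bash
python3 lid.py
```

```text
lid angle 0.0106 3478  near axis h mm 1.0
[-2.69 -2.19 -2.13] [0.   0.   1.25] [ 1.94 -0.45  2.64] [-0.002 -0.026 -0.112]
```

>>> arm_command([
  [[0, -0.1, -0.5, 0, 0, 0.03, 1], [0, -0.1, -1, 0, 0, 0.03, 1], [0, -0.1, -1, 0, 0, 0.03, 1]],
])

```text
time_s: 14.75
ee_pos: [0.5229, 0.1211, 0.1177]
eef_rot: [2.772, 0.107, 1.92]
force: [0.7, -0.4, 3.3]
grip_width: 0.0158
grip_force: 35.0
```

```bash
python3 lid.py
```

```text
lid angle 0.0128 3484  near axis h mm 1.4
[-2.75 -2.2  -1.07] [0.    0.    1.281] [1.74 0.23 2.65] [-0.186 -0.336 -0.034]
```

>>> arm_command([
  [[0, 0, -0.8, 0, 0, 0, 1], [0, 0, -1.5, 0, 0, 0, 1], [0, 0, -1.5, 0, 0, 0, 1]],
])

```text
time_s: 15.1
ee_pos: [0.5225, 0.1212, 0.1188]
eef_rot: [2.772, 0.107, 1.92]
force: [7.5, 0.5, -2.6]
grip_width: 0.0157
grip_force: 35.0
```

```bash
python3 lid.py
```

```text
lid angle 0.0181 3414  near axis h mm 2.26
[-2.74 -2.08  0.12] [0.    0.    1.282] [ 5.54  0.24 -5.72] [ 0.065 -0.945 -0.032]
```

>>> arm_command([
  [[0, 0, 0, 0, 0, 0.015, 1], [0, 0, -0.8, 0, 0, 0.015, 1], [0, 0, -0.8, 0, 0, 0.015, 1]],
])

```text
time_s: 15.45
ee_pos: [0.5223, 0.1211, 0.1195]
eef_rot: [2.771, 0.101, 1.906]
force: [9.7, 0.6, -4.3]
grip_width: 0.0154
grip_force: 35.0
```

```bash
python3 lid.py
```

```text
lid angle 0.0225 3441  near axis h mm 2.9
[-2.7  -2.14  0.82] [0.    0.    1.297] [ 6.98  0.57 -6.89] [-0.06  -1.068 -0.111]
```

```bash
cat > arc.py <<'E'
from h import *
import sys
ds=np.arange(1,11)*float(sys.argv[1]);ox,oy,oz=map(float,sys.argv[2:5])  # offset in the lid frame (mm), lid now opened by argv5
open_=float(sys.argv[5])
o=ctrl.get_obs();R0=R.from_euler("xyz",o["eef_rot"]);P=o["ee_pos"];H=at(161,0,-5);Lo=R.from_rotvec(yl*open_).as_matrix()@L
for k,dl in enumerate(ds):
    f=min(1,(k+1)/4);Q=R.from_rotvec(yl*dl);t=H+Q.apply(P+Lo@(f*np.array([ox,oy,oz])/1000)-H)
    print([round(float(a),1) for a in R0.inv().apply(t-P)*1000]+[round(float(a),3) for a in (R0.inv()*Q*R0).as_rotvec()]+[1],end=",")
E
python3 arc.py 0.04 0.8 0 0 0.017
```

```text
[-0.2, 0.5, -6.5, 0.039, 0.011, -0.0, 1],[-0.4, 1.3, -13.0, 0.077, 0.022, -0.0, 1],[-0.7, 2.4, -19.5, 0.116, 0.032, -0.0, 1],[-1.0, 3.7, -25.9, 0.154, 0.043, -0.0, 1],[-1.4, 5.0, -32.2, 0.193, 0.054, -0.0, 1],[-1.9, 6.6, -38.5, 0.231, 0.065, -0.0, 1],[-2.4, 8.4, -44.8, 0.27, 0.076, -0.0, 1],[-2.9, 10.5, -50.9, 0.308, 0.086, -0.0, 1],[-3.6, 12.8, -57.0, 0.347, 0.097, -0.0, 1],[-4.3, 15.3, -63.0, 0.385, 0.108, -0.0, 1],
```

>>> arm_command([
  [[-0.1, 0.3, -3.2, 0.02, 0.006, 0, 1], [-0.2, 0.5, -6.5, 0.039, 0.011, 0, 1], [-0.3, 0.9, -9.7, 0.058, 0.016, 0, 1], [-0.4, 1.3, -13, 0.077, 0.022, 0, 1]],
])

```text
time_s: 15.9
ee_pos: [0.5183, 0.1207, 0.1314]
eef_rot: [2.85, 0.08, 1.913]
force: [11.9, 0.7, -10.9]
grip_width: 0.0153
grip_force: 35.0
```

```bash
python3 lid.py;python3 arc.py 0.04 0.6 0 0 0.1
```

```text
lid angle 0.0991 3353  near axis h mm 15.21
[-1.68 -2.28 13.78] [0.054 0.072 1.296] [  4.13   0.63 -10.13] [-0.06  -0.501 -0.14 ]
[-0.1, 0.5, -6.5, 0.039, 0.011, 0.0, 1],[-0.3, 1.2, -13.0, 0.077, 0.022, 0.0, 1],[-0.6, 2.2, -19.5, 0.116, 0.032, 0.0, 1],[-0.9, 3.4, -25.9, 0.154, 0.043, 0.0, 1],[-1.3, 4.7, -32.3, 0.193, 0.054, 0.0, 1],[-1.7, 6.3, -38.6, 0.231, 0.065, 0.0, 1],[-2.3, 8.1, -44.9, 0.27, 0.076, 0.0, 1],[-2.8, 10.1, -51.0, 0.308, 0.087, 0.0, 1],[-3.5, 12.4, -57.1, 0.347, 0.097, 0.0, 1],[-4.2, 14.9, -63.1, 0.385, 0.108, 0.0, 1],
```

The lid is following the arm, with about 11 N on the wrist. I'll continue along the arc.

>>> arm_command([
  [[-0.1, 0.5, -6.5, 0.039, 0.011, 0, 1], [-0.3, 1.2, -13, 0.077, 0.022, 0, 1], [-0.6, 2.2, -19.5, 0.116, 0.032, 0, 1], [-0.9, 3.4, -25.9, 0.154, 0.043, 0, 1], [-1.3, 4.7, -32.3, 0.193, 0.054, 0, 1], [-1.7, 6.3, -38.6, 0.231, 0.065, 0, 1], [-2.3, 8.1, -44.9, 0.27, 0.076, 0, 1], [-2.8, 10.1, -51, 0.308, 0.087, 0, 1]],
])

```text
time_s: 16.75
ee_pos: [0.5124, 0.1202, 0.1824]
eef_rot: [-3.121, -0.006, 1.925]
force: [6.8, 0.1, -14.6]
grip_width: 0.0156
grip_force: 35.0
```

```bash
python3 lid.py;python3 arc.py 0.04 0 0 0 0.42
```

```text
lid angle 0.4165 2553  near axis h mm 70.45
[12.42 -2.26 63.44] [0.263 0.349 1.278] [-2.2   0.04 -5.73] [-0.097  0.094 -0.129]
[-0.1, 0.3, -6.5, 0.039, 0.011, 0.0, 1],[-0.2, 0.8, -13.1, 0.077, 0.022, 0.0, 1],[-0.4, 1.6, -19.5, 0.116, 0.032, 0.0, 1],[-0.7, 2.6, -26.0, 0.154, 0.043, 0.0, 1],[-1.1, 3.9, -32.4, 0.193, 0.054, 0.0, 1],[-1.5, 5.4, -38.8, 0.231, 0.065, 0.0, 1],[-2.0, 7.2, -45.0, 0.27, 0.076, 0.0, 1],[-2.6, 9.2, -51.2, 0.308, 0.087, 0.0, 1],[-3.2, 11.4, -57.4, 0.347, 0.097, 0.0, 1],[-3.9, 13.9, -63.4, 0.385, 0.108, 0.0, 1],
```

>>> arm_command([
  [[-0.1, 0.3, -6.5, 0.039, 0.011, 0, 1], [-0.2, 0.8, -13.1, 0.077, 0.022, 0, 1], [-0.4, 1.6, -19.5, 0.116, 0.032, 0, 1], [-0.7, 2.6, -26, 0.154, 0.043, 0, 1], [-1.1, 3.9, -32.4, 0.193, 0.054, 0, 1], [-1.5, 5.4, -38.8, 0.231, 0.065, 0, 1], [-2, 7.2, -45, 0.27, 0.076, 0, 1], [-2.6, 9.2, -51.2, 0.308, 0.087, 0, 1], [-3.2, 11.4, -57.4, 0.347, 0.097, 0, 1], [-3.9, 13.9, -63.4, 0.385, 0.108, 0, 1], [-3.9, 13.9, -63.4, 0.385, 0.108, 0, 1]],
])

```text
time_s: 17.9
ee_pos: [0.5285, 0.1216, 0.2453]
eef_rot: [-2.735, -0.111, 1.902]
force: [0.2, 0.4, -7.3]
grip_width: 0.0153
grip_force: 35.0
```

```bash
python3 lid.py; python3 -c "
from h import *
o=ctrl.get_obs();print(o['qpos'].round(2),o['force'])"
```

```text
lid angle 0.8202 726  near axis h mm 172.84
[ 50.27  -2.19 115.25] [0.519 0.685 1.222] [ -3.6    1.05 -13.74] [-0.085 -1.515 -0.11 ]
[ 0.14  0.53  1.11  0.03  1.91 -0.21] [  1.72357226   1.19664726 -14.0865482 ]
```

>>> arm_command([
  [[0, 0, 0, 0, 0, 0, 0.3], [0, 0, 0, 0, 0, 0, 0.3], [0, 0, 0, 0, 0, 0, 0.3], [0, 0, 0, 0, 0, 0, 0.3], [0, 0, 0, 0, 0, 0, 0.3], [0, 0, -5, 0, 0, 0, 0.3], [0, 0, -15, 0, 0, 0, 0.3], [0, 0, -30, 0, 0, 0, 0.3], [0, 0, -55, 0, 0, 0, 0.3], [0, 0, -80, 0, 0, 0, 0.3], [0, 0, -100, 0, 0, 0, 0.3], [0, 0, -100, 0, 0, 0, 0.3]],
])

```text
time_s: 19.15
ee_pos: [0.5697, 0.1248, 0.3404]
eef_rot: [-2.742, -0.11, 1.903]
force: [-0.0, -0.1, -1.1]
grip_width: 0.0331
grip_force: 0.0
```

```bash
python3 lid.py; python3 look.py k side 200 60 300 225
```

```text
lid angle 0.8201 729  near axis h mm 172.82
[123.15  -2.24 186.4 ] [0.516 0.682 1.223] [-0.49 -0.65  0.17] [-0.066 -0.257 -0.01 ]
[122.45  -2.25 185.71] [0.517 0.684 1.223] [ 0.19 -0.55 -0.1 ] [ 0.003 -0.264 -0.058]
```

View pics/k.png

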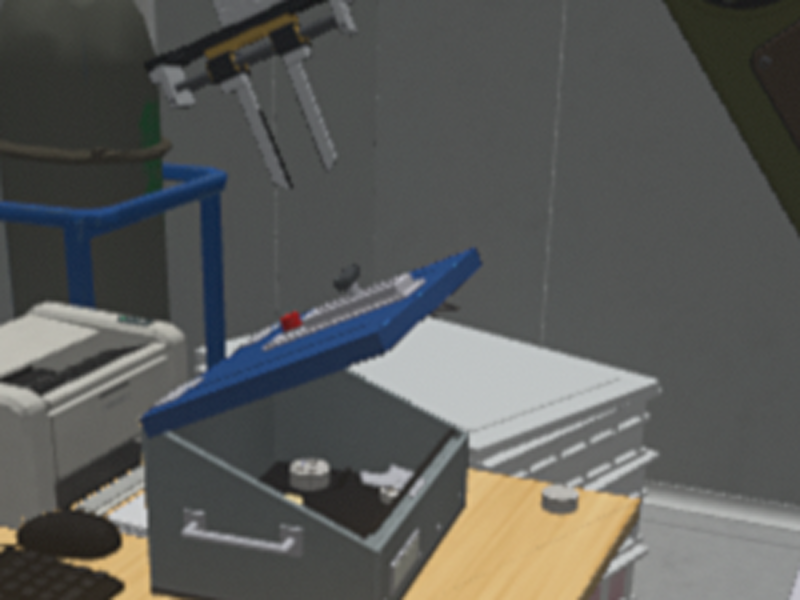

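The lid stands open at about 0.81 rad (47°) with the gripper clear above it, around (300,180). The handle, at (345,275), is free, and the sample at (560,498) is undisturbed. Handing in.

```bash
python3 -c "
from station import ctrl
print(ctrl.hand_in())"
```

```text
the job is handed in; nothing more can be done
None
```

The chest is open: I pressed the button until the handle sprang out, turned it until the latch let go, raised the lid to about 46°, where it holds on its own, backed the gripper clear and handed the job in at about 19 s.

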